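# Tip the fired tiles into the catch box and lock the tilt tray

### The job

Set the blue catch box squarely in its marked bay under the lip of the tilt tray, low side to the tray, then lift the tray by its red handle until all four clay tiles have slid into the box. Lower the tray gently all the way down, without letting it drop, and turn the brass cam lock clockwise half a turn to its stop so that the tray is locked. Leave the bowl, jar and scraper alone.

Things in the scene. Friction and masses are not known exactly. Their poses are not given: they have to be found in the camera images.
- stand: Fixed plywood stand of the tilt tray. Origin on the bench under the middle of the tray's pouring end; its x axis points level from the pouring end (hinge) towards the tray's handle, y to the left of that, z up. Base plate 12 mm thick, from x = 5 to 220 mm, y = -73 to +73 mm, with a side wing to y = -150 mm (x = 55 to 155 mm) that carries the cam lock; hinge cheeks at y = +-68 mm reach 98 mm high. The blue outline on the bench at its -x side is the bay for the catch box.
- bay (a point): Centre of the bay, 6 mm above the bench, in front of the pouring end of the tray (stand x = -63 mm, y = 0); axes as the stand's. The box belongs here with its low front wall against the stand (its +x along the stand's +x).
- tray_hinge (a point): Point on the tray's level hinge line (stand x = 12, y = 0, 80 mm above the bench); axes as the stand's. The hinge line runs along the stand's y.
- tray (a joint): Tilt of the tray about its hinge, rad: 0 = down, level on its rest; grows as the handle end is lifted; stop at 0.9. The tray is a white board 230 x 122 mm with wooden walls 28 mm high on three sides (rims 114 mm above the bench when down) and an open pouring end over the hinge, whose lip stands 52 mm past the hinge line, over the box. Tray 0.6 kg, free swinging: it falls shut with a slam if let go. The tiles begin to slide at about 0.45 to 0.65 rad.
- tray_handle (a point): Middle of the tray's handle: a round red bar, 14 mm thick, 104 mm long along the stand's y, between two arms 8 mm wide at its ends, 40 mm clear of the tray's end wall. 225 mm from the hinge line along the tray and 12 mm above it (92 mm above the bench when down). Turns with the tray (x axis from hinge to handle). The bar may pivot between the fingers.
- cam (a joint): Turn of the cam disc, rad: near 0 (up to 0.3) = lock open, grows clockwise seen from above, stop at 3.14 = half a turn, bolt fully drawn and tray locked down. Stiff (about 0.06 N m), stays where it is left. Its hook draws a steel bolt 14 mm, whose claw then grips a stud on the tray's side; only possible with the tray fully down.
- cam_axis (a point): Point on the upright axis of the brass cam disc (68 mm across, top face 88 mm above the bench), at stand x = 105, y = -105 mm and 115 mm above the bench; axes as the stand's.
- cam_pin (a point): Grip point of the black upright round crank pin on the cam disc, 115 mm above the bench: pin 12 mm thick, standing 42 mm up from the disc (from 88 to 130 mm above the bench), 25 mm off the disc's axis. At cam = 0 it lies on the stand's +x side of the axis; it swings round the side away from the tray to the -x side.
- box_in (a point): Centre of the inner floor of the blue plastic catch box (loose, 0.35 kg, 120 mm along its x by 142 mm along its y, floor 6 mm thick, so this point is 6 mm above its underside). Low front wall at +x and side walls, rim 30 mm above the underside; taller back wall (50 mm) at -x.
- box_grip (a point): Grip lug in the middle of the box's back wall: an upright plate 16 mm thick (along the box's x), 45 mm wide, top 92 mm above the box's underside, rising 42 mm above the back wall. This point is at its middle, 76 mm above the underside, 56 mm behind the centre of the box; axes as the box's.
- bowl: Bystander: terracotta bowl, 100 mm wide, 45 mm high, origin under its middle. Leave alone.
- jar: Bystander: amber glaze jar with a white cap, 60 mm wide, 85 mm high, origin under its middle. Leave alone.
- scraper: Bystander: wooden-handled scraper about 200 mm long, lying on the bench near the robot. Leave alone.
- tile0_center (a point): Centre of one of four fired terracotta tiles, 30 x 30 x 9 mm, 30 g, with a white glaze dot, lying flat in the tray at the start.
- tile1_center (a point): Centre of one of four fired terracotta tiles, 30 x 30 x 9 mm, 30 g, with a blue glaze dot, lying flat in the tray at the start.
- tile2_center (a point): Centre of one of four fired terracotta tiles, 30 x 30 x 9 mm, 30 g, with a white glaze dot, lying flat in the tray at the start.
- tile3_center (a point): Centre of one of four fired terracotta tiles, 30 x 30 x 9 mm, 30 g, with a blue glaze dot, lying flat in the tray at the start.

How it is judged:
On the way, in this order (a step that is already met when the one before it is completed fails the run):
1. the box stands squarely in the bay (within 20 mm and 0.17 rad), with the tray still down (horizontal distance between box_in and bay below 0.02 m and angle between the x axis of box_in and the x axis of stand, either way round below 0.17 rad and x of box_grip in the frame of stand below -0.08 m and height (world z) of box_in below 0.012 m and value of joint tray below 0.03 rad), for 0.2 s.
2. the tray is lifted and all four tiles are in the box (value of joint tray above 0.3 rad and x of tile0_center in the frame of box_in between -0.056 and 0.058 m and y of tile0_center in the frame of box_in between -0.068 and 0.068 m and z of tile0_center in the frame of box_in between 0 and 0.055 m and x of tile1_center in the frame of box_in between -0.056 and 0.058 m and y of tile1_center in the frame of box_in between -0.068 and 0.068 m and z of tile1_center in the frame of box_in between 0 and 0.055 m and x of tile2_center in the frame of box_in between -0.056 and 0.058 m and y of tile2_center in the frame of box_in between -0.068 and 0.068 m and z of tile2_center in the frame of box_in between 0 and 0.055 m and x of tile3_center in the frame of box_in between -0.056 and 0.058 m and y of tile3_center in the frame of box_in between -0.068 and 0.068 m and z of tile3_center in the frame of box_in between 0 and 0.055 m), for 0.1 s.
3. the tray is lowered fully (tilt under 0.03 rad) (value of joint tray below 0.03 rad), for 0.2 s.
4. the cam is turned half a turn (over 2.9 rad) (value of joint cam above 2.9 rad and value of joint tray below 0.03 rad), for 0.2 s.
At the end, for the whole second after the job is handed in: All four tiles lie in the box; the box stands on the bench in its bay, within 30 mm and 0.17 rad, low side to the tray, level; the tray is down (under 0.03 rad) and the cam is turned past 2.9 rad (all of step 4 and x of tile0_center in the frame of box_in between -0.056 and 0.058 m and y of tile0_center in the frame of box_in between -0.068 and 0.068 m and z of tile0_center in the frame of box_in between 0 and 0.055 m and x of tile1_center in the frame of box_in between -0.056 and 0.058 m and y of tile1_center in the frame of box_in between -0.068 and 0.068 m and z of tile1_center in the frame of box_in between 0 and 0.055 m and x of tile2_center in the frame of box_in between -0.056 and 0.058 m and y of tile2_center in the frame of box_in between -0.068 and 0.068 m and z of tile2_center in the frame of box_in between 0 and 0.055 m and x of tile3_center in the frame of box_in between -0.056 and 0.058 m and y of tile3_center in the frame of box_in between -0.068 and 0.068 m and z of tile3_center in the frame of box_in between 0 and 0.055 m and horizontal distance between box_in and bay below 0.03 m and angle between the x axis of box_in and the x axis of stand, either way round below 0.17 rad and x of box_grip in the frame of stand below -0.08 m and height (world z) of box_in below 0.012 m and angle between box_in's own z axis and vertical below 0.1 rad); the robot touches nothing.
It fails at once if the tray drops or slams (falls faster than 2 rad/s, 0.45 m/s at the handle) (velocity of joint tray below -2 rad/s).
It fails at once if bowl, jar or scraper moved more than 30 mm (distance of any of bowl, jar, scraper from where it was at the start of the episode above 0.03 m).
It also fails if it takes over 67 s, if anything falls off the work surface, if the arm or the gripper's body presses on something with over 40 N, if the wrist force passes 120 N, or if a joint passes its speed limit or range.

### The arm

A 6-joint arm with a two-finger parallel gripper is mounted at the origin on the work surface. World frame = base frame: x ahead of the robot, y to its left, z up, the work surface at z = 0. Lengths are in m, angles in rad, forces in N, time in s.
With the tool pointing down it reaches from about 0.35 to 0.85 m from the base axis. Payload 8.1 kg.
Tool frame: the origin (TCP) lies on the mounting face of the last link; the fingertips stand 186 mm ahead of it and the grasp point (between the pads) lies 167 mm ahead of it; z points along the fingers, y is the line along which they close (so a half turn about z gives the same grasp; the last joint's range is limited). The gripper opens to 93 mm and grips with 3 to 60 N. Pads are 15 mm wide; open, the fingers measure 128 mm over their backs; the gripper's body (75 mm by 188 mm) begins 65 mm behind the grasp point.
Start: joints at [-0.085, 0.13, 1.488, -0, 1.523, -0.085], TCP at [0.6, 0, 0.405] pointing down, gripper open.
Joint ranges: [-2.96, 2.96], [-0.89, 2.26], [0.02, 2.5], [-1.34, 4.48], [0, 2.73], [-2.66, 2.66]. Speed limits (rad/s): [2.39, 2.39, 2.79, 3.14, 3.14, 3.14].

### API

Orientations are given as a rotation vector (axis times angle).
In Python, from plant import read_state, read_camera, camera_params, close_job gives the robot as it stands. The module is installed in compiled form; this text tells all that it offers.
- The arm moves only by the tool servo_tool, never from a script. Its argument "increments" is a list of rows, each an object with "slide": the shift along the tool's x, y, z in mm, a list of three; "dr": the turn, a rotation vector about the tool's x, y, z in rad, a list of three; "jaw": the closure, from 0 (fully open) to 1 (shut). In form: [{"slide": [x, y, z], "dr": [ax, ay, az], "jaw": jaw}, ...]. A call has 1 to 20 rows; each row is the pose to reach, as a shift and turn from the pose commanded when the call began, along the tool's axes at that moment; what a row does not reach only later rows make up. A row lasts 1/10 s, in which the tool goes at most 50 mm and 8.59 degrees, less where a joint would pass 70% of its speed; a pose out of reach is approached as far as the arm can. A call with a gripper value outside its range is refused whole. The fingers move at their own pace and stop on an object; "force" is the grip in N (left out, the last holds). Time passes only in rows, so rows that repeat a pose let the fingers close. It gives the time, the measured TCP pose, the force, the opening and the grip force at its end, in the units of the state.
- read_state(): the state, without advancing time (a new reading comes with each control period).
- read_camera(name): name is "scene" or "side" or "wrist"; returns (picture, depth): 400x640x3 uint8, red, green, blue; 400x640 float32, m along the optical axis (not along the pixel's ray), 0 where there is no reading.
- camera_params(name): a dict with "fx", "fy", "cx", "cy" (pixels), "rvec" (rotation vector, rad) and "tvec" (3), from world to camera coordinates, as OpenCV has them. Camera axes: x right, y down, z forward; pixel columns grow to the right and rows downward; lengths in m; the calibration is good to about 2 mm. A picture is of the moment at which its call begins: read the wrist's pose just before it. camera_params takes no time and is no camera call; for the wrist camera it gives the pose at the moment of the call.
- close_job(): hands the job in; it is judged then, once.
The state is a dict: "t": time; "q": joint angles; "dq": joint speeds; "joint_torque": joint torques, N m; "tool_pos": TCP position; "orientation": TCP orientation; "force": force on the tool from outside, world axes, zero at the start; "wrist_torque": the same for the moment, N m; "opening": finger opening in m; "gripper_force": force on a finger pad.
Only numpy, scipy, OpenCV 4.12 (cv2) and the standard library are available. Lean on these libraries where they do the work, as an engineer would, in place of code of your own. Each camera call takes 0.05 s, during which the arm holds its last target. There are 200 camera calls.

## Working session

There is one attempt and no reset: what is moved stays moved. The work goes in short steps, Python scripts to look and compute and a tool call to move; the robot and the scene stay as the last step left them, time stands still between calls to the robot, and variables do not carry over. Pictures are saved under pics/ and viewed, at most 10 in all, crops included, and the job is handed in when it is done.

Besides the shell and the picture viewer there is one more tool, called after "Call:" as name(argument=value, ...) on one line, values as JSON. servo_tool: Moves the arm, as the interface text tells. Its arguments: {"type":"object","properties":{"increments":{"type":"array"},"force":{"type":"number"}},"required":["increments"]}

```bash
mkdir -p pics; cat > h.py <<'E'
import numpy as np, cv2
from plant import *
def grab(n):
    p=camera_params(n); im,d=read_camera(n)
    R=cv2.Rodrigues(np.array(p['rvec'],float))[0]; t=np.array(p['tvec'],float)
    v,u=np.mgrid[0:400,0:640]
    X=np.stack([(u-p['cx'])/p['fx']*d,(v-p['cy'])/p['fy']*d,d],-1)
    W=(X-t)@R
    W[d==0]=np.nan
    return im,d,W
def save(n,im): cv2.imwrite('pics/'+n,im[:,:,::-1])
E
python3 - <<'E'
from h import *
for n in ('scene','side'):
    im,d,W=grab(n); np.savez(n+'.npz',im=im,W=W); save(n+'0.png',im)
s=read_state(); print(s)
E
```

```text
{'t': 0.1, 'q': array([-8.53800457e-02,  1.31110431e-01,  1.48914177e+00, -1.92987106e-05,
        1.52298723e+00, -8.54060265e-02]), 'dq': array([ 0.00102895, -0.00088239, -0.00210265, -0.00119303,  0.0007848 ,
        0.0011667 ]), 'joint_torque': array([ 2.89806376e-03, -5.61339462e+01, -4.93095982e+01,  7.72326719e-02,
        2.89617141e-02, -2.83941080e-05]), 'tool_pos': array([5.99806250e-01, 4.71952582e-05, 4.03792990e-01]), 'orientation': array([-2.22052943e+00, -2.22058920e+00,  1.68892842e-03]), 'force': array([ 0.4581718 , -0.74269951, -0.12149587]), 'wrist_torque': array([0.0487994 , 0.02186007, 0.01416394]), 'gripper_force': 0.0, 'opening': 0.09285196329960452}
```

View pics/scene0.png

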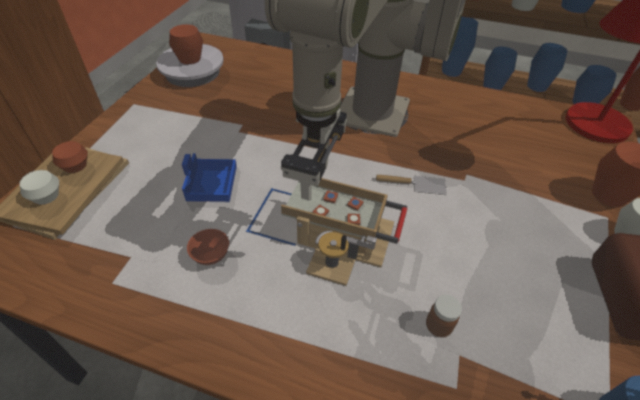

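View pics/side0.png

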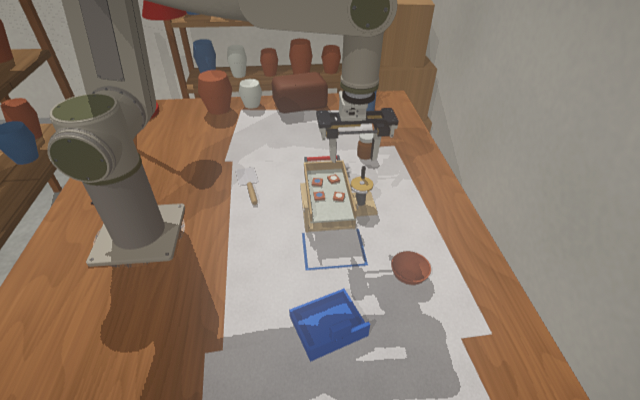

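Scene view: box at (210,180), lug at (190,165), tray centred at (335,208), red handle at (398,222), cam at (333,243) with pin (345,241), bay outline at (272,218). The bowl, jar and scraper stand clear. The side view agrees: box (330,325), bay (335,250), handle (322,158).

```bash
python3 - <<'E'
from h import *
for n in ('scene','side'):
    D=np.load(n+'.npz'); im=D['im'].astype(int); W=D['W']; r,g,b=im[...,0],im[...,1],im[...,2]
    ok=np.isfinite(W[...,0])&(np.hypot(W[...,0],W[...,1])>0.3)&(W[...,0]<1)&(abs(W[...,1])<0.6)
    def rep(k,m):
        m=m&ok; P=W[m]
        if len(P)<3: print(n,k,len(P)); return P
        print(n,k,len(P),'med',np.median(P,0).round(4),'lo',np.percentile(P,2,0).round(3),'hi',np.percentile(P,98,0).round(3)); return P
    blue=(b>r+40)&(b>g+25)
    z=W[...,2]
    bx=W[blue&ok]
    rep('blue',blue)
    rep('lug',blue&(z>0.06)&(z<.12))
    rep('bay',blue&(z<0.004))
    P=rep('boxall',blue&(z>0.012))
    print(' rect',cv2.minAreaRect(np.float32(P[:,:2]*1000)))
    P=rep('boxfloor',blue&(z>0.004)&(z<.012)); print(' rect',cv2.minAreaRect(np.float32(P[:,:2]*1000)))
    P=rep('handle',(r>120)&(g<60)&(b<70)&(z>0.07)&(z<0.12))
    if len(P)>5:
        c=P.mean(0);u,s,v=np.linalg.svd(P[:,:2]-c[:2]);print('  dir',v[0],np.degrees(np.arctan2(v[0][1],v[0][0])))
    P=rep('tray rim',(z>0.108)&(z<0.118)&(r>b+20))
    if len(P)>5:
        print(' rect',cv2.minAreaRect(np.float32(P[:,:2]*1000)))
    P=rep('black pin',(r<50)&(g<50)&(b<50)&(z>0.095)&(z<0.135))
    rep('disc',(z>0.084)&(z<0.092)&(r>b+40))
    P=rep('terra bowl',(z>0.03)&(z<0.05)&(r>b+40))
E
```

```text
scene blue 1803 med [ 0.5021 -0.3427  0.0076] lo [ 0.424 -0.403  0.002] hi [ 0.581 -0.173  0.091]
scene lug 82 med [ 0.5288 -0.3859  0.0904] lo [ 0.502 -0.401  0.064] hi [0.539 0.076 0.096]
scene bay 226 med [ 0.4924 -0.3398  0.0031] lo [ 0.434 -0.404  0.   ] hi [ 0.616 -0.169  0.004]
scene boxall 744 med [ 0.5355 -0.3392  0.0278] lo [ 0.421 -0.406  0.013] hi [ 0.582 -0.263  0.093]
 rect ((473.60284423828125, -170.04220581054688), (158.34974670410156, 480.7654113769531), 8.982531547546387)
scene boxfloor 833 med [ 0.4903 -0.3453  0.006 ] lo [ 0.428 -0.398  0.004] hi [ 0.566 -0.287  0.011]
 rect ((513.4425048828125, -284.9264221191406), (261.14501953125, 169.81503295898438), 79.63487243652344)
scene handle 95 med [0.5435 0.1943 0.0985] lo [0.495 0.191 0.095] hi [0.584 0.198 0.102]
  dir [0.99997424 0.00717743] 0.41123996123552387
scene tray rim 2104 med [-0.7097  0.346   0.1139] lo [-0.895 -0.048  0.109] hi [0.602 0.593 0.117]
 rect ((-150.90130615234375, 283.1056823730469), (401.821044921875, 1663.7137451171875), 77.9557876586914)
scene black pin 35 med [0.6563 0.0885 0.1143] lo [-0.
[... 646 characters left out ...]
17578125), (161.34974670410156, 491.68505859375), 8.045891761779785)
side boxfloor 1605 med [ 0.4904 -0.3277  0.0059] lo [ 0.435 -0.407  0.004] hi [ 0.565 -0.278  0.011]
 rect ((523.871337890625, -249.07264709472656), (362.8344421386719, 175.58599853515625), 82.5086441040039)
side handle 0
side tray rim 309 med [0.5435 0.0616 0.1129] lo [ 0.481 -0.084  0.108] hi [0.603 0.146 0.116]
 rect ((542.1342163085938, 31.33580780029297), (122.45065307617188, 232.15646362304688), 0.20520877838134766)
side black pin 0
side disc 269 med [0.6405 0.0573 0.0877] lo [ 0.502 -0.006  0.085] hi [0.676 0.186 0.091]
side terra bowl 409 med [ 0.7277 -0.1947  0.0407] lo [ 0.677 -0.272  0.03 ] hi [0.767 0.307 0.047]
```

```bash
python3 - <<'E'
from h import *
for n in ('scene','side'):
    D=np.load(n+'.npz'); im=D['im'].astype(int); W=D['W']; r,g,b=im[...,0],im[...,1],im[...,2]
    x,y,z=W[...,0],W[...,1],W[...,2]
    blue=(b>r+40)&(b>g+25)
    B=blue&(y<-0.23)&(y>-0.45)&(x>.38)&(x<.63)
    P=W[B&(z>0.015)]; print(n,'all',cv2.minAreaRect(np.float32(P[:,:2]*1000)))
    for k,lo,hi in (('rim',.026,.034),('back',.046,.053),('lugtop',.086,.096)):
        P=W[B&(z>lo)&(z<hi)]; print(k,len(P),P.mean(0).round(4),cv2.minAreaRect(np.float32(P[:,:2]*1000)))
    # bay lines
    Q=W[blue&(y>-0.2)&(y<-0.02)&(z<0.01)]; print('bay',len(Q),Q.min(0).round(3),Q.max(0).round(3),cv2.minAreaRect(np.float32(Q[:,:2]*1000)))
    H=(r>110)&(r-g>60)&(r-b>60)&(y>0.16)&(y<0.23)&(x>.45)&(x<.62)&(z>.06)
    P=W[H]; print('handle',len(P), P.mean(0).round(4) if len(P) else '',P.min(0).round(3) if len(P) else '',P.max(0).round(3) if len(P) else '')
    T=W[(z>.109)&(z<.118)&(x>.45)&(x<.62)&(y>-.12)&(y<.17)]; print('rim',cv2.minAreaRect(np.float32(T[:,:2]*1000)))
    d=W[(z>.085)&(z<.091)&(x>.61)&(x<.69)&(y>0.01)&(y<.11)]; print('disc',cv2.minEnclosingCircle(np.float32(d[:,:2]*1000)))
    p=W[(z>.1)&(z<.134)&(x>.625)&(x<.69)&(y>0.04)&(y<.12)]; print('pin',len(p),np.median(p,0).round(4),p.min(0).round(3),p.max(0).round(3))
E
```

```text
scene all ((500.3368835449219, -340.18804931640625), (145.41026306152344, 123.21819305419922), 18.65486717224121)
rim 245 [ 0.5079 -0.3138  0.0292] ((500.1889953613281, -337.00506591796875), (143.6278533935547, 115.97455596923828), 18.788536071777344)
back 69 [ 0.5392 -0.3846  0.0492] ((516.6093139648438, -390.7179870605469), (140.64602661132812, 11.670832633972168), 17.659399032592773)
lugtop 53 [ 0.5219 -0.3901  0.091 ] ((520.85595703125, -391.21661376953125), (41.57535171508789, 13.34208869934082), 17.300182342529297)
bay 43 [ 0.46  -0.174 -0.001] [ 0.622 -0.168  0.005] ((540.57568359375, -171.10301208496094), (161.9872283935547, 5.773769855499268), 0.13875532150268555)
handle 127 [0.5409 0.1952 0.0983] [0.493 0.19  0.095] [0.586 0.2   0.102]
rim ((541.4060668945312, 32.87908172607422), (126.83357238769531, 230.92539978027344), 0.4482514262199402)
disc ((644.72607421875, 60.414974212646484), 37.546043395996094)
pin 64 [0.6556 0.0884 0.1199] [0.646 0.082 0.1  ] [0.659 0.094 0.133]
side all ((500.638916015625, -344.5661926269531), (142.74427795410156, 126.5253677368164), 18.79447364
[... 202 characters left out ...]
 -397.20794677734375), (141.67892456054688, 11.867086410522461), 19.115222930908203)
lugtop 174 [ 0.5176 -0.3976  0.0908] ((518.2298583984375, -396.2569885253906), (45.759525299072266, 16.480005264282227), 19.480140686035156)
bay 213 [ 0.46  -0.177 -0.002] [ 0.625 -0.042  0.005] ((542.9420776367188, -109.46373748779297), (134.41134643554688, 165.07809448242188), 89.91442108154297)
handle 68 [0.5317 0.1903 0.0966] [0.495 0.183 0.091] [0.588 0.198 0.103]
rim ((542.1342163085938, 31.33580780029297), (122.45065307617188, 232.15646362304688), 0.20520877838134766)
disc ((645.6088256835938, 56.42130661010742), 37.818443298339844)
pin 40 [0.6516 0.0812 0.1196] [0.646 0.075 0.102] [0.659 0.091 0.132]
```

Call:
servo_tool(increments=[{"slide": [-396, -81, 100], "dr": [0, 0, 1.243], "jaw": 0.3}, {"slide": [-396, -81, 100], "dr": [0, 0, 1.243], "jaw": 0.3}, {"slide": [-396, -81, 100], "dr": [0, 0, 1.243], "jaw": 0.3}, {"slide": [-396, -81, 100], "dr": [0, 0, 1.243], "jaw": 0.3}, {"slide": [-396, -81, 100], "dr": [0, 0, 1.243], "jaw": 0.3}, {"slide": [-396, -81, 100], "dr": [0, 0, 1.243], "jaw": 0.3}, {"slide": [-396, -81, 100], "dr": [0, 0, 1.243], "jaw": 0.3}, {"slide": [-396, -81, 100], "dr": [0, 0, 1.243], "jaw": 0.3}, {"slide": [-396, -81, 100], "dr": [0, 0, 1.243], "jaw": 0.3}, {"slide": [-396, -81, 100], "dr": [0, 0, 1.243], "jaw": 0.3}, {"slide": [-396, -81, 100], "dr": [0, 0, 1.243], "jaw": 0.3}, {"slide": [-396, -81, 100], "dr": [0, 0, 1.243], "jaw": 0.3}], force=30)

```text
t: 1.3
tool_pos: [0.5198, -0.3945, 0.3052]
orientation: [-3.099, -0.517, -0.001]
force: [0.9, 0.7, -0.3]
opening: 0.0648
gripper_force: 0.0
```

```bash
python3 - <<'E'
from h import *
im,d,W=grab('wrist'); save('w1.png',im); s=read_state()
print(s['t'],s['tool_pos'],s['orientation'],s['opening'],s['q'])
R=cv2.Rodrigues(s['orientation'])[0]; print(R.round(3), np.degrees(np.arctan2(R[1,1],R[0,1])))
im=im.astype(int);r,g,b=im[...,0],im[...,1],im[...,2];z=W[...,2]
P=W[(b>r+40)&(b>g+25)&(z>.086)&(z<.097)]
print(len(P),P.mean(0) if len(P) else '',cv2.minAreaRect(np.float32(P[:,:2]*1000)) if len(P) else '')
E
```

```text
1.35 [ 0.519856   -0.3944389   0.30536083] [3.09852674e+00 5.17255688e-01 9.89454041e-04] 0.06483477307120104 [-7.27726192e-01  3.32019620e-01  1.43879268e+00  3.80425893e-04
  1.37023885e+00  5.12172991e-01]
[[ 0.946  0.325  0.001]
 [ 0.325 -0.946 -0.   ]
 [ 0.001  0.    -1.   ]] -71.04533159071235
1497 [ 0.51775295 -0.39370242  0.09159444] ((516.2919921875, -394.01708984375), (44.81821823120117, 15.136816024780273), 19.32016372680664)
```

View pics/w1.png

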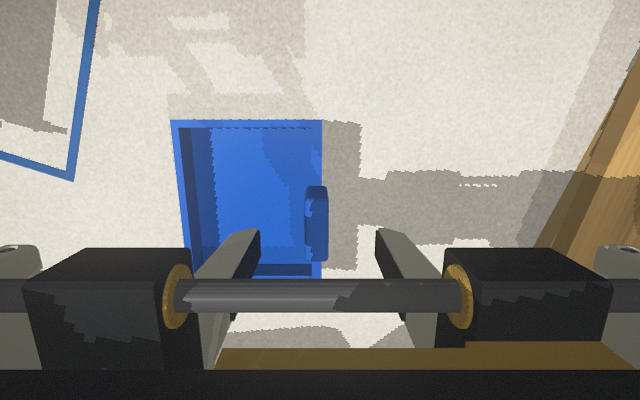

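Wrist view: the lug at (317,223) lies between the open fingers, and the fit is within 3 mm. Descend and grip.

Call:
servo_tool(increments=[{"slide": [-2, 0, 30], "dr": [0, 0, 0], "jaw": 0.3}, {"slide": [-2, 0, 50], "dr": [0, 0, 0], "jaw": 0.3}, {"slide": [-2, 0, 62], "dr": [0, 0, 0], "jaw": 0.3}, {"slide": [-2, 0, 62], "dr": [0, 0, 0], "jaw": 0.3}, {"slide": [-2, 0, 62], "dr": [0, 0, 0], "jaw": 1}, {"slide": [-2, 0, 62], "dr": [0, 0, 0], "jaw": 1}, {"slide": [-2, 0, 62], "dr": [0, 0, 0], "jaw": 1}, {"slide": [-2, 0, 62], "dr": [0, 0, 0], "jaw": 1}, {"slide": [-2, 0, 62], "dr": [0, 0, 0], "jaw": 1}, {"slide": [-2, 0, 62], "dr": [0, 0, 0], "jaw": 1}, {"slide": [-2, 0, 62], "dr": [0, 0, 0], "jaw": 1}, {"slide": [-2, 0, 57], "dr": [0, 0, 0], "jaw": 1}, {"slide": [-2, 0, 52], "dr": [0, 0, 0], "jaw": 1}, {"slide": [-2, 0, 47], "dr": [0, 0, 0], "jaw": 1}, {"slide": [-2, 0, 42], "dr": [0, 0, 0], "jaw": 1}, {"slide": [-2, 0, 42], "dr": [0, 0, 0], "jaw": 1}], force=50)

```text
t: 2.95
tool_pos: [0.5174, -0.3969, 0.264]
orientation: [3.098, 0.512, 0.002]
force: [-0.2, -0.3, -2.6]
opening: 0.0157
gripper_force: 50.0
```

```bash
python3 - <<'E'
from h import *
s=read_state(); R=cv2.Rodrigues(s['orientation'])[0]
print(s['tool_pos'],s['opening'],s['gripper_force'],s['force'])
im,d,W=grab('side'); im=im.astype(int);r,g,b=im[...,0],im[...,1],im[...,2];x,y,z=[W[...,i] for i in range(3)]
B=(b>r+40)&(b>g+25)&(y<-0.23)&(y>-0.45)&(x>.38)&(x<.63)
F=W[B&(z>.014)&(z<.035)]; print('floor z',np.median(F[:,2]))
P=W[B&(z>.02)]; rc=cv2.minAreaRect(np.float32(P[:,:2]*1000)); print(rc)
# plane tilt of floor
A=np.c_[F[:,:2],np.ones(len(F))]; print(np.linalg.lstsq(A,F[:,2],rcond=None)[0])
v=np.array([.542,-.163,s['tool_pos'][2]])-s['tool_pos']; print('tool move mm',R.T@v*1000)
E
```

```text
[ 0.51742565 -0.39692744  0.26404714] 0.01573157506683928 49.997203946113586 [-0.19474598 -0.32468676 -2.56384801]
floor z 0.026932592882211327
((507.27655029296875, -364.2464599609375), (142.1991729736328, 162.74122619628906), 18.21208953857422)
[-0.00586135 -0.01544379  0.02467783]
tool move mm [  98.58925131 -213.55569681   -0.26724929]
```

Call:
servo_tool(increments=[{"slide": [20, -43, 0], "dr": [0, 0, 0.065], "jaw": 1}, {"slide": [39, -85, 0], "dr": [0, 0, 0.13], "jaw": 1}, {"slide": [59, -128, 0], "dr": [0, 0, 0.195], "jaw": 1}, {"slide": [79, -171, 0], "dr": [0, 0, 0.26], "jaw": 1}, {"slide": [90, -195, 0], "dr": [0, 0, 0.325], "jaw": 1}, {"slide": [98, -213, 0], "dr": [0, 0, 0.325], "jaw": 1}, {"slide": [98.5, -213.5, 0], "dr": [0, 0, 0.325], "jaw": 1}, {"slide": [98.5, -213.5, 0], "dr": [0, 0, 0.325], "jaw": 1}, {"slide": [98.5, -213.5, 6], "dr": [0, 0, 0.325], "jaw": 1}, {"slide": [98.5, -213.5, 12], "dr": [0, 0, 0.325], "jaw": 1}, {"slide": [98.5, -213.5, 16], "dr": [0, 0, 0.325], "jaw": 1}, {"slide": [98.5, -213.5, 19], "dr": [0, 0, 0.325], "jaw": 1}, {"slide": [98.5, -213.5, 20], "dr": [0, 0, 0.325], "jaw": 1}, {"slide": [98.5, -213.5, 20], "dr": [0, 0, 0.325], "jaw": 1}])

```text
t: 4.4
tool_pos: [0.5416, -0.1631, 0.2427]
orientation: [3.141, 0.004, 0.0]
force: [-0.5, -0.0, -2.7]
opening: 0.0157
gripper_force: 50.0
```

```bash
cat > look.py <<'E'
from h import *
s=read_state(); R=cv2.Rodrigues(s['orientation'])[0]
print(s['t'],s['tool_pos'],s['opening'],s['force'],'yaw',np.degrees(np.arctan2(R[1,1],R[0,1])))
for n in('side','scene'):
    im,d,W=grab(n); im=im.astype(int);r,g,b=im[...,0],im[...,1],im[...,2];x,y,z=[W[...,i] for i in range(3)]
    B=(b>r+40)&(b>g+25)&(y<-0.03)&(y>-0.3)&(x>.42)&(x<.66)
    for k,l,h in(('floor',.004,.011),('rim',.026,.034),('back',.046,.054),('lug',.085,.097)):
        P=W[B&(z>l)&(z<h)]
        if len(P)>5: print(n,k,len(P),np.median(P,0).round(4),cv2.minAreaRect(np.float32(P[:,:2]*1000)))
E
python3 look.py
```

```text
4.4 [ 0.54162702 -0.16307128  0.24274786] 0.015695309299613897 [-0.45113403 -0.00799551 -2.6882829 ] yaw -89.86039416415333
side floor 381 [ 0.5066 -0.0964  0.006 ] ((543.0784301757812, -111.5743637084961), (159.75978088378906, 123.68609619140625), 2.0564632415771484)
side rim 199 [ 0.5009 -0.1646  0.0295] ((542.9481201171875, -110.15162658691406), (122.49207305908203, 141.42161560058594), 89.32894897460938)
side back 75 [ 0.5005 -0.1656  0.0492] ((544.677978515625, -164.73109436035156), (140.29837036132812, 12.546091079711914), 1.032763123512268)
scene floor 680 [ 0.5551 -0.1271  0.006 ] ((543.7860717773438, -107.04977416992188), (139.58221435546875, 103.26718139648438), 1.1680763959884644)
scene rim 190 [ 0.6087 -0.1235  0.0294] ((543.3185424804688, -102.58917236328125), (114.5982666015625, 146.41070556640625), 89.31520080566406)
scene back 39 [ 0.5974 -0.1596  0.0494] ((547.6236572265625, -159.31317138671875), (8.457639694213867, 131.32376098632812), 88.4107666015625)
scene lug 34 [ 0.5589 -0.1616  0.0903] ((552.918212890625, -164.04983520507812), (31.554828643798828, 10.006402969360352), 23.073345184326172)
```

Call:
servo_tool(increments=[{"slide": [0, 0, 2], "dr": [0, 0, 0], "jaw": 1}, {"slide": [0, 0, 2], "dr": [0, 0, 0], "jaw": 0.9}, {"slide": [0, 0, 1], "dr": [0, 0, 0], "jaw": 0.6}, {"slide": [0, 0, 0], "dr": [0, 0, 0], "jaw": 0.6}, {"slide": [0, 0, 0], "dr": [0, 0, 0], "jaw": 0.6}, {"slide": [0, 0, -20], "dr": [0, 0, 0], "jaw": 0.6}, {"slide": [0, 0, -60], "dr": [0, 0, 0], "jaw": 0.6}, {"slide": [0, 0, -110], "dr": [0, 0, 0], "jaw": 0.6}, {"slide": [0, -50, -130], "dr": [0, 0, 0], "jaw": 0.6}, {"slide": [0, -357, -130], "dr": [0, 0, 0], "jaw": 0.6}, {"slide": [0, -357, -130], "dr": [0, 0, 0], "jaw": 0.6}, {"slide": [0, -357, -130], "dr": [0, 0, 0], "jaw": 0.6}, {"slide": [0, -357, -130], "dr": [0, 0, 0], "jaw": 0.6}, {"slide": [0, -357, -130], "dr": [0, 0, 0], "jaw": 0.6}, {"slide": [0, -357, -130], "dr": [0, 0, 0], "jaw": 0.6}, {"slide": [0, -357, -130], "dr": [0, 0, 0], "jaw": 0.6}, {"slide": [0, -357, -130], "dr": [0, 0, 0], "jaw": 0.6}])

```text
t: 6.2
tool_pos: [0.5403, 0.1961, 0.3724]
orientation: [-3.142, -0.01, 0.001]
force: [-1.0, -0.9, -0.2]
opening: 0.0373
gripper_force: 0.0
```

```bash
python3 look.py; python3 - <<'E'
from h import *
s=read_state(); im,d,W=grab('wrist'); save('w2.png',im); im=im.astype(int);r,g,b=im[...,0],im[...,1],im[...,2];z=W[...,2]
P=W[(r-g>60)&(r-b>60)&(z>.08)&(z<.11)&(W[...,1]>.15)]
print(len(P),P.mean(0),cv2.minAreaRect(np.float32(P[:,:2]*1000)),P[:,2].max())
E
```

```text
6.2 [0.54028452 0.19605575 0.37240801] 0.03726036253875769 [-1.00324398 -0.92492841 -0.15798788] yaw -89.63995959536982
side floor 703 [ 0.5317 -0.0848  0.0061] ((541.8385009765625, -110.3404541015625), (121.05651092529297, 158.4383087158203), 88.72368621826172)
side rim 325 [ 0.5441 -0.1026  0.0295] ((543.8120727539062, -109.11080169677734), (142.15248107910156, 123.38864135742188), 0.2129146158695221)
side back 134 [ 0.542  -0.1661  0.0492] ((544.3358154296875, -165.9713592529297), (14.368141174316406, 140.04396057128906), 89.95195007324219)
side lug 111 [ 0.5434 -0.1676  0.0907] ((544.203125, -165.48782348632812), (45.735042572021484, 17.606595993041992), 3.2772908210754395)
scene floor 645 [ 0.555  -0.1245  0.0059] ((543.4085083007812, -108.88465118408203), (138.40908813476562, 97.94830322265625), 0.1707076132297516)
scene rim 153 [ 0.6097 -0.1088  0.029 ] ((542.5826416015625, -103.871826171875), (146.01927185058594, 111.25169372558594), 0.2837997376918793)
scene back 60 [ 0.5748 -0.1606  0.0493] ((545.498046875, -161.4640350341797), (135.70469665527344, 7.86112117767334), 0.25652071833610535)
scene lug 78 [ 0.5474 -0.1607  0.091 ] ((545.1764526367188, -161.39993286132812), (43.08226013183594, 14.682695388793945), 3.5150320529937744)
1738 [0.54074589 0.19441593 0.09769911] ((538.3516845703125, 194.55538940429688), (103.19422912597656, 13.14140796661377), 0.46135711669921875) 0.1012857486415206
```

View pics/w2.png

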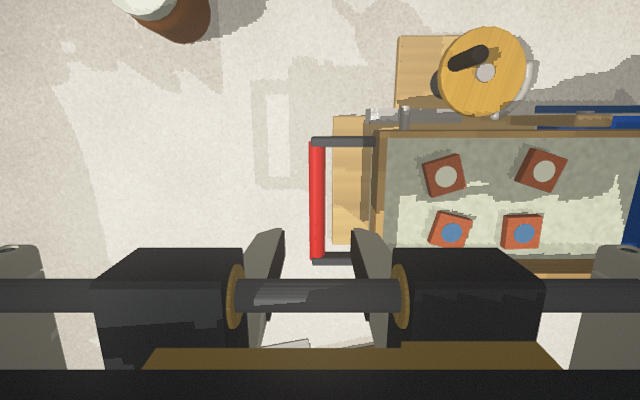

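Wrist view: the red bar at (317,200) is between the fingers, tray wall at (378,200), cam pin at (468,57). Box reads (0.543,-0.107), square to the stand. Descend on the bar.

Call:
servo_tool(increments=[{"slide": [0, 1, 40], "dr": [0, 0, 0], "jaw": 0.6}, {"slide": [0, 1, 75], "dr": [0, 0, 0], "jaw": 0.6}, {"slide": [0, 1, 100], "dr": [0, 0, 0], "jaw": 0.6}, {"slide": [0, 1, 113], "dr": [0, 0, 0], "jaw": 0.6}, {"slide": [0, 1, 113], "dr": [0, 0, 0], "jaw": 0.6}, {"slide": [0, 1, 113], "dr": [0, 0, 0], "jaw": 1}, {"slide": [0, 1, 113], "dr": [0, 0, 0], "jaw": 1}, {"slide": [0, 1, 113], "dr": [0, 0, 0], "jaw": 1}, {"slide": [0, 1, 113], "dr": [0, 0, 0], "jaw": 1}, {"slide": [0, 1, 113], "dr": [0, 0, 0], "jaw": 1}], force=30)

```text
t: 7.35
tool_pos: [0.5412, 0.1937, 0.2613]
orientation: [-3.141, -0.005, -0.004]
force: [1.4, 1.9, 6.9]
opening: 0.0129
gripper_force: 30.0
```

Call:
servo_tool(increments=[{"slide": [0, 0.9, -11.2], "dr": [0, 0, 0], "jaw": 1}, {"slide": [0, 2.3, -22.4], "dr": [0, 0, 0], "jaw": 1}, {"slide": [0, 4.3, -33.5], "dr": [0, 0, 0], "jaw": 1}, {"slide": [0, 6.9, -44.5], "dr": [0, 0, 0], "jaw": 1}, {"slide": [0, 10, -55.3], "dr": [0, 0, 0], "jaw": 1}, {"slide": [0, 13.6, -66], "dr": [0, 0, 0], "jaw": 1}, {"slide": [0, 17.7, -76.4], "dr": [0, 0, 0], "jaw": 1}, {"slide": [0, 22.4, -86.7], "dr": [0, 0, 0], "jaw": 1}, {"slide": [0, 25, -91.7], "dr": [0, 0, 0], "jaw": 1}, {"slide": [0, 27.6, -96.7], "dr": [0, 0, 0], "jaw": 1}, {"slide": [0, 30.4, -101.5], "dr": [0, 0, 0], "jaw": 1}, {"slide": [0, 33.3, -106.4], "dr": [0, 0, 0], "jaw": 1}, {"slide": [0, 36.4, -111.1], "dr": [0, 0, 0], "jaw": 1}, {"slide": [0, 39.5, -115.8], "dr": [0, 0, 0], "jaw": 1}, {"slide": [0, 42.8, -120.4], "dr": [0, 0, 0], "jaw": 1}, {"slide": [0, 46.1, -124.9], "dr": [0, 0, 0], "jaw": 1}, {"slide": [0, 46.1, -124.9], "dr": [0, 0, 0], "jaw": 1}, {"slide": [0, 46.1, -124.9], "dr": [0, 0, 0], "jaw": 1}])

```text
t: 9.15
tool_pos: [0.5412, 0.1492, 0.3868]
orientation: [-3.136, -0.007, -0.006]
force: [2.1, 12.3, 4.8]
opening: 0.013
gripper_force: 30.0
```

```bash
python3 - <<'E'
from h import *
s=read_state(); print(s['tool_pos'],s['opening'],s['gripper_force'],s['force'])
a,_,_=grab('side'); b,_,_=grab('scene'); 
c=np.hstack([cv2.resize(a[130:310,260:420],None,fx=2.5,fy=2.5),cv2.resize(b[150:300,230:390],None,fx=2.5,fy=3)]); save('t1.png',c)
E
```

```text
[0.54116156 0.14915438 0.38677535] 0.012953195274066236 29.999856054782867 [ 2.14186859 12.25181291  4.83904685]
```

View pics/t1.png

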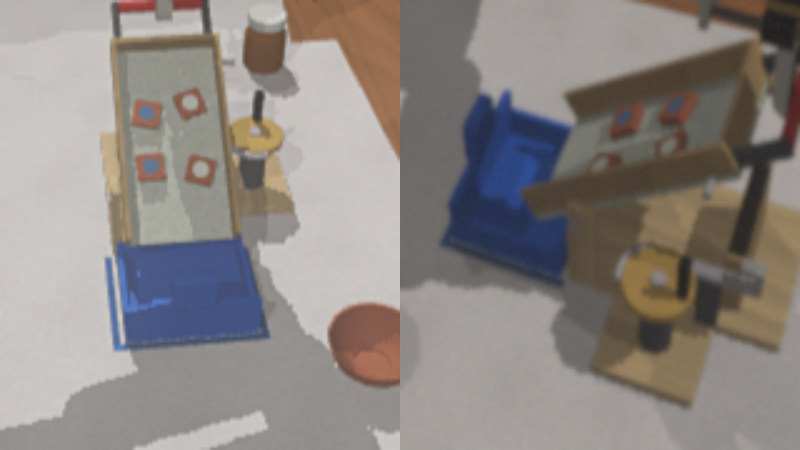

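The tray is at about 0.6 rad with all tiles still on it (left half, tiles near (165,140)). The box is in place below the lip. Tilt a little further.

Call:
servo_tool(increments=[{"slide": [0, 1.2, -2.3], "dr": [0, 0, 0], "jaw": 1}, {"slide": [0, 3, -4.5], "dr": [0, 0, 0], "jaw": 1}, {"slide": [0, 4.5, -6.7], "dr": [0, 0, 0], "jaw": 1}, {"slide": [0, 6, -8.8], "dr": [0, 0, 0], "jaw": 1}, {"slide": [0, 6, -8.8], "dr": [0, 0, 0], "jaw": 1}, {"slide": [0, 7.8, -11], "dr": [0, 0, 0], "jaw": 1}, {"slide": [0, 9.6, -13.1], "dr": [0, 0, 0], "jaw": 1}, {"slide": [0, 11.5, -15.2], "dr": [0, 0, 0], "jaw": 1}, {"slide": [0, 13.5, -17.2], "dr": [0, 0, 0], "jaw": 1}, {"slide": [0, 13.5, -17.2], "dr": [0, 0, 0], "jaw": 1}, {"slide": [0, 13.5, -17.2], "dr": [0, 0, 0], "jaw": 1}, {"slide": [0, 13.5, -17.2], "dr": [0, 0, 0], "jaw": 1}, {"slide": [0, 13.5, -17.2], "dr": [0, 0, 0], "jaw": 1}])

```text
t: 10.55
tool_pos: [0.5412, 0.1356, 0.4041]
orientation: [-3.137, -0.007, -0.007]
force: [1.7, 11.8, 6.7]
opening: 0.0133
gripper_force: 30.0
```

```bash
cat > tiles.py <<'E'
import sys
from h import *
s=read_state(); print(s['t'],s['tool_pos'],s['opening'],s['gripper_force'],s['force'])
im,_,W=grab('side'); a=im; i=im.astype(int)
m=(i[...,0]>i[...,2]+35)&(i[...,0]>i[...,1]+35)&(W[...,0]>.48)&(W[...,0]<.61)&(W[...,1]>-.2)&(W[...,1]<.2)
n,l,st,ce=cv2.connectedComponentsWithStats(m.astype(np.uint8))
for k in range(1,n):
    if st[k,4]>10: print(st[k,4],ce[k].round(),np.median(W[l==k],0).round(3))
b,_,_=grab('scene')
c=np.hstack([cv2.resize(a[130:310,260:420],None,fx=2.5,fy=2.5),cv2.resize(b[150:300,230:390],None,fx=2.5,fy=3)]); save(sys.argv[1],c)
E
python3 tiles.py t2.png
```

```text
10.55 [0.54119997 0.13563093 0.40413241] 0.013306846345243789 30.000845789909363 [ 1.66776226 11.81225996  6.67226679]
48 [336. 128.] [0.573 0.131 0.235]
60 [315. 130.] [0.515 0.13  0.235]
75 [323. 246.] [ 0.511 -0.111  0.014]
```

View pics/t2.png

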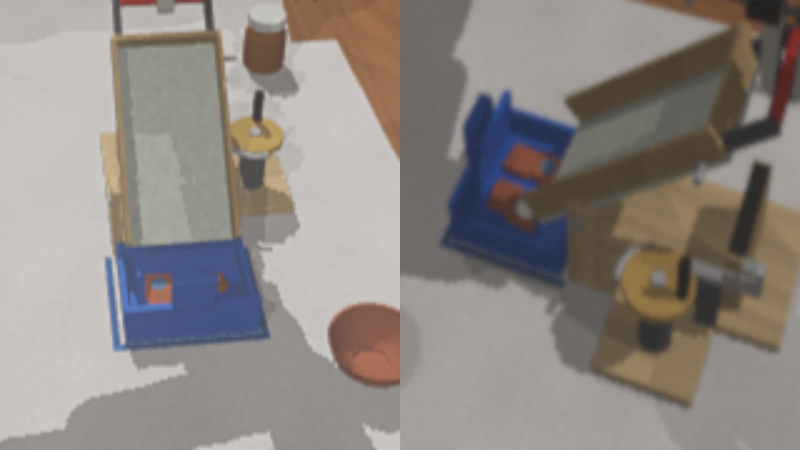

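The tray is empty and the tiles are in the box: at (160,290) left, and (530,160), (505,195) and (520,210) right. Lower the tray along the same arc.

Call:
servo_tool(increments=[{"slide": [0, -7.1, 8.4], "dr": [0, 0, 0], "jaw": 1}, {"slide": [0, -13.5, 17.2], "dr": [0, 0, 0], "jaw": 1}, {"slide": [0, -20.1, 26.3], "dr": [0, 0, 0], "jaw": 1}, {"slide": [0, -26.3, 35.7], "dr": [0, 0, 0], "jaw": 1}, {"slide": [0, -32, 45.4], "dr": [0, 0, 0], "jaw": 1}, {"slide": [0, -37.2, 55.4], "dr": [0, 0, 0], "jaw": 1}, {"slide": [0, -41.9, 65.7], "dr": [0, 0, 0], "jaw": 1}, {"slide": [0, -46, 76.1], "dr": [0, 0, 0], "jaw": 1}, {"slide": [0, -49.6, 86.8], "dr": [0, 0, 0], "jaw": 1}, {"slide": [0, -52.7, 97.6], "dr": [0, 0, 0], "jaw": 1}, {"slide": [0, -55.3, 108.6], "dr": [0, 0, 0], "jaw": 1}, {"slide": [0, -57.3, 119.7], "dr": [0, 0, 0], "jaw": 1}, {"slide": [0, -58.2, 126.4], "dr": [0, 0, 0], "jaw": 1}, {"slide": [0, -58.7, 130.9], "dr": [0, 0, 0], "jaw": 1}, {"slide": [0, -59.1, 135.4], "dr": [0, 0, 0], "jaw": 1}, {"slide": [0, -59.4, 138.7], "dr": [0, 0, 0], "jaw": 1}, {"slide": [0, -59.6, 141], "dr": [0, 0, 0], "jaw": 1}, {"slide": [0, -59.6, 142.1], "dr": [0, 0, 0], "jaw": 1}, {"slide": [0, -59.6, 142.1], "dr": [0, 0, 0], "jaw": 1}, {"slide": [0, -59.6, 142.1], "dr": [0, 0, 0], "jaw": 1}])

```text
t: 12.65
tool_pos: [0.5413, 0.1937, 0.2614]
orientation: [-3.141, -0.005, -0.004]
force: [0.4, 2.7, 6.1]
opening: 0.0128
gripper_force: 30.0
```

```bash
python3 tiles.py t3.png; python3 - <<'E'
from h import *
im,d,W=grab('side'); x,y,z=[W[...,i] for i in range(3)]
# tray floor tilt: white board
F=W[(x>.50)&(x<.585)&(y>-.07)&(y<.13)&(z>.06)&(z<.11)]
print(len(F),np.linalg.lstsq(np.c_[F[:,:2],np.ones(len(F))],F[:,2],rcond=None)[0])
E
```

```text
12.65 [0.54129415 0.19367746 0.26137391] 0.012756568772523522 30.003153383731842 [0.41549333 2.71808059 6.06258473]
49 [313. 158.] [0.514 0.188 0.097]
38 [331. 157.] [0.572 0.188 0.097]
61 [322. 246.] [ 0.51  -0.113  0.014]
1321 [ 0.00119726 -0.0002332   0.08497535]
```

Call:
servo_tool(increments=[{"slide": [0, 0, 0], "dr": [0, 0, 0], "jaw": 0.9}, {"slide": [0, 0, 0], "dr": [0, 0, 0], "jaw": 0.6}, {"slide": [0, 0, 0], "dr": [0, 0, 0], "jaw": 0.6}, {"slide": [0, 0, 0], "dr": [0, 0, 0], "jaw": 0.6}, {"slide": [0, 0, 0], "dr": [0, 0, 0], "jaw": 0.6}, {"slide": [0, 0, -20], "dr": [0, 0, 0], "jaw": 0.6}, {"slide": [0, 0, -60], "dr": [0, 0, 0], "jaw": 0.6}, {"slide": [0, 0, -100], "dr": [0, 0, 0], "jaw": 0.6}, {"slide": [35, 50, -120], "dr": [0, 0, 0], "jaw": 0.6}, {"slide": [70, 109, -120], "dr": [0, 0, 0], "jaw": 0.6}, {"slide": [70, 109, -120], "dr": [0, 0, 0], "jaw": 0.6}, {"slide": [70, 109, -120], "dr": [0, 0, 0], "jaw": 0.6}, {"slide": [70, 109, -120], "dr": [0, 0, 0], "jaw": 0.6}, {"slide": [70, 109, -120], "dr": [0, 0, 0], "jaw": 0.6}])

```text
t: 14.2
tool_pos: [0.6105, 0.0852, 0.3792]
orientation: [-3.141, -0.005, 0.002]
force: [-0.2, 0.2, 0.9]
opening: 0.0374
gripper_force: 0.0
```

```bash
python3 - <<'E'
from h import *
s=read_state(); print(s['t'],s['tool_pos'],s['opening'],s['orientation'])
im,d,W=grab('wrist'); save('w3.png',im); x,y,z=[W[...,i] for i in range(3)]
reg=(x>.605)&(x<.70)&(y>0.02)&(y<.12)
T=W[reg&(z>.126)&(z<.136)]; print('pin top',len(T),T.mean(0) if len(T) else '',cv2.minEnclosingCircle(np.float32(T[:,:2]*1000)) if len(T) else '')
P=W[reg&(z>.1)&(z<.136)]; print(len(P),P.min(0),P.max(0))
D=W[reg&(z>.084)&(z<.092)]; print('disc',cv2.minEnclosingCircle(np.float32(D[:,:2]*1000)))
i=im.astype(int);r,g,b=[i[...,k] for k in range(3)]
D=W[reg&(z>.084)&(z<.092)&(r>b+50)]; print('brass',cv2.minEnclosingCircle(np.float32(D[:,:2]*1000)),D.min(0),D.max(0))
E
```

```text
14.2 [0.61046202 0.08515399 0.37919817] 0.03736081524634044 [-3.14126027e+00 -5.14763907e-03  1.82141663e-03]
pin top 202 [0.65036062 0.08695424 0.12971074] ((650.1410522460938, 87.0017318725586), 5.805022716522217)
245 [0.64473436 0.08121099 0.1010746 ] [0.65596942 0.09262519 0.13165726]
disc ((628.9495849609375, 71.10519409179688), 53.92267990112305)
brass ((643.999267578125, 62.711692810058594), 33.8714485168457) [0.61036236 0.02945956 0.08463839] [0.67745748 0.09650368 0.09171032]
```

View pics/w3.png

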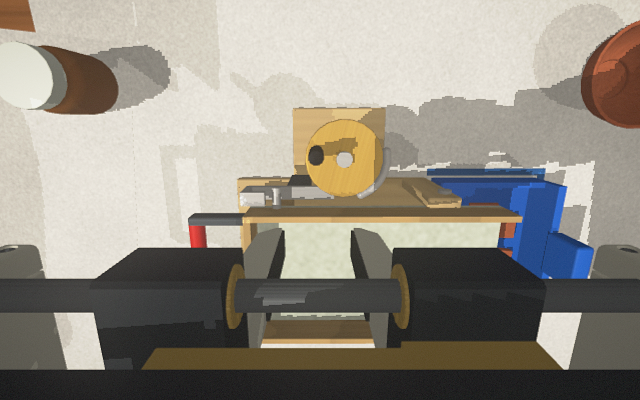

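The pin at (316,155) and disc centre at (345,158) put the pin at (0.650,0.087), 25 mm off the axis (0.645,0.063): cam about 0.24. Grip the pin.

Call:
servo_tool(increments=[{"slide": [20, -1, 20], "dr": [0, 0, 0], "jaw": 0.6}, {"slide": [39.5, -2, 30], "dr": [0, 0, 0], "jaw": 0.6}, {"slide": [39.5, -2, 40], "dr": [0, 0, 0], "jaw": 0.6}, {"slide": [39.5, -2, 60], "dr": [0, 0, 0], "jaw": 0.6}, {"slide": [39.5, -2, 80], "dr": [0, 0, 0], "jaw": 0.6}, {"slide": [39.5, -2, 95], "dr": [0, 0, 0], "jaw": 0.6}, {"slide": [39.5, -2, 95], "dr": [0, 0, 0], "jaw": 0.6}, {"slide": [39.5, -2, 95], "dr": [0, 0, 0], "jaw": 1}, {"slide": [39.5, -2, 95], "dr": [0, 0, 0], "jaw": 1}, {"slide": [39.5, -2, 95], "dr": [0, 0, 0], "jaw": 1}, {"slide": [39.5, -2, 95], "dr": [0, 0, 0], "jaw": 1}, {"slide": [39.5, -2, 95], "dr": [0, 0, 0], "jaw": 1}, {"slide": [39.5, -2, 95], "dr": [0, 0, 0], "jaw": 1}], force=40)

```text
t: 15.55
tool_pos: [0.6508, 0.0866, 0.286]
orientation: [-3.141, -0.004, -0.003]
force: [-1.3, 0.4, 5.6]
opening: 0.0113
gripper_force: 40.0
```

Call:
servo_tool(increments=[{"slide": [2.4, 0.8, 0], "dr": [0, 0, 0], "jaw": 1}, {"slide": [4.7, 1.7, 0], "dr": [0, 0, 0], "jaw": 1}, {"slide": [6.9, 2.9, 0], "dr": [0, 0, 0], "jaw": 1}, {"slide": [9, 4.2, 0], "dr": [0, 0, 0], "jaw": 1}, {"slide": [10.9, 5.8, 0], "dr": [0, 0, 0], "jaw": 1}, {"slide": [12.7, 7.6, 0], "dr": [0, 0, 0], "jaw": 1}, {"slide": [14.3, 9.5, 0], "dr": [0, 0, 0], "jaw": 1}, {"slide": [15.7, 11.6, 0], "dr": [0, 0, 0], "jaw": 1}, {"slide": [16.8, 13.9, 0], "dr": [0, 0, 0], "jaw": 1}, {"slide": [17.7, 16.2, 0], "dr": [0, 0, 0], "jaw": 1}, {"slide": [18.4, 18.6, 0], "dr": [0, 0, 0], "jaw": 1}, {"slide": [18.9, 21, 0], "dr": [0, 0, 0], "jaw": 1}, {"slide": [19.1, 23.5, 0], "dr": [0, 0, 0], "jaw": 1}, {"slide": [19, 26, 0], "dr": [0, 0, 0], "jaw": 1}, {"slide": [19, 26, 0], "dr": [0, 0, 0], "jaw": 1}])

```text
t: 17.05
tool_pos: [0.6729, 0.0643, 0.2864]
orientation: [-3.134, -0.007, -0.022]
force: [28.2, 19.9, -12.4]
opening: 0.0113
gripper_force: 40.0
```

Call:
servo_tool(increments=[{"slide": [1.5, 0, 0], "dr": [0, 0, 0], "jaw": 1}, {"slide": [3, 0, 0], "dr": [0, 0, 0], "jaw": 1}, {"slide": [3, 0, 0], "dr": [0, 0, 0], "jaw": 1}, {"slide": [3, 0, 0], "dr": [0, 0, 0], "jaw": 1}])

```text
t: 17.45
tool_pos: [0.6746, 0.0639, 0.2862]
orientation: [-3.136, -0.006, -0.014]
force: [16.0, 17.0, -4.6]
opening: 0.0113
gripper_force: 40.0
```

```bash
python3 - <<'E'
from h import *
s=read_state(); print(s['tool_pos'],s['force'],s['wrist_torque'],cv2.Rodrigues(s['orientation'])[0][:,2])
for n in('side','scene'):
    im,d,W=grab(n); x,y,z=[W[...,i] for i in range(3)]; i=im.astype(int);r,g,b=[i[...,k] for k in range(3)]
    P=W[(x>.605)&(x<.72)&(y>0)&(y<.12)&(z>.084)&(z<.091)&(r>b+50)]
    print(n,P.min(0).round(4),P.max(0).round(4))
    if n=='scene': save('c1.png',cv2.resize(im[190:300,270:420],None,fx=5,fy=5))
E
```

```text
[0.67458167 0.06387161 0.28616082] [15.95051497 17.04805682 -4.64919105] [ 2.94347951 -2.59821126 -0.41203049] [ 0.00862746  0.00604861 -0.99994449]
side [0.6143 0.024  0.0847] [0.6779 0.0933 0.0908]
scene [0.6246 0.0318 0.0843] [0.6714 0.0969 0.0909]
```

View pics/c1.png

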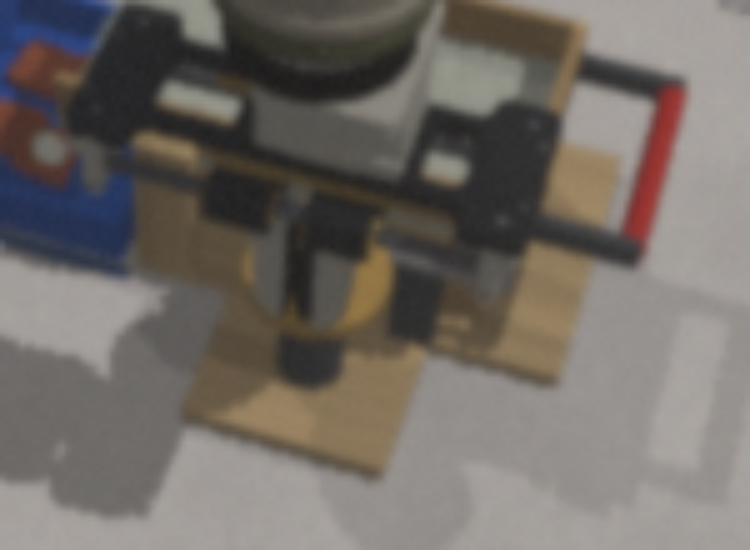

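Call:
servo_tool(increments=[{"slide": [1.8, 0, 0], "dr": [0, 0, 0], "jaw": 1}, {"slide": [3.3, 0.5, 0], "dr": [0, 0, 0], "jaw": 1}, {"slide": [3.2, 2, 0], "dr": [0, 0, 0], "jaw": 1}, {"slide": [2.8, 4.3, 0], "dr": [0, 0, 0], "jaw": 1}, {"slide": [2.1, 6.7, 0], "dr": [0, 0, 0], "jaw": 1}, {"slide": [1.2, 9, 0], "dr": [0, 0, 0], "jaw": 1}, {"slide": [1.2, 9, 0], "dr": [0, 0, 0], "jaw": 1}])

```text
t: 18.25
tool_pos: [0.6756, 0.0512, 0.286]
orientation: [3.141, 0.004, 0.012]
force: [12.8, -1.2, -2.8]
opening: 0.008
gripper_force: 37.8
```

The opening fell to 8 mm, so the pin is slipping out of the pads. Release, lift and measure again.

Call:
servo_tool(increments=[{"slide": [0, 0, 0], "dr": [0, 0, 0], "jaw": 0.6}, {"slide": [0, 0, 0], "dr": [0, 0, 0], "jaw": 0.6}, {"slide": [0, 0, 0], "dr": [0, 0, 0], "jaw": 0.6}, {"slide": [0, 0, 0], "dr": [0, 0, 0], "jaw": 0.6}, {"slide": [0, 0, -30], "dr": [0, 0, 0], "jaw": 0.6}, {"slide": [0, 0, -70], "dr": [0, 0, 0], "jaw": 0.6}, {"slide": [-30, 0, -95], "dr": [0, 0, 0], "jaw": 0.6}, {"slide": [-63, 0, -95], "dr": [0, 0, 0], "jaw": 0.6}, {"slide": [-63, 0, -95], "dr": [0, 0, 0], "jaw": 0.6}, {"slide": [-63, 0, -95], "dr": [0, 0, 0], "jaw": 0.6}, {"slide": [-63, 0, -95], "dr": [0, 0, 0], "jaw": 0.6}])

```text
t: 19.35
tool_pos: [0.6112, 0.0514, 0.3796]
orientation: [3.142, 0.004, 0.0]
force: [-0.2, 0.3, -0.8]
opening: 0.0373
gripper_force: 0.0
```

```bash
cat > pin.py <<'E'
from h import *
s=read_state(); print(s['t'],s['tool_pos'],s['opening'],s['orientation'],s['force'])
im,d,W=grab('wrist'); save('w_%d.png'%(s['t']*10),im); x,y,z=[W[...,i] for i in range(3)]
reg=(x>.605)&(x<.72)&(y>0.0)&(y<.12)
T=W[reg&(z>.122)&(z<.136)]; print('pin top',len(T),T.mean(0),cv2.minEnclosingCircle(np.float32(T[:,:2]*1000)))
i=im.astype(int);r,g,b=[i[...,k] for k in range(3)]
D=W[reg&(z>.084)&(z<.092)&(r>b+50)]; print('brass',cv2.minEnclosingCircle(np.float32(D[:,:2]*1000)),D.min(0),D.max(0))
E
python3 pin.py
```

```text
19.35 [0.6112156  0.05140856 0.37962491] 0.03726323590792741 [3.14158786e+00 4.37091746e-03 3.51846236e-04] [-0.17786923  0.25528801 -0.83458574]
pin top 211 [0.66637332 0.05100978 0.1296193 ] ((666.1610717773438, 51.042396545410156), 5.876875400543213)
brass ((643.7286987304688, 62.843570709228516), 33.94748306274414) [0.61047407 0.02943776 0.08462809] [0.67691518 0.09624569 0.09134912]
```

```bash
ls pics
```

```text
c1.png
scene0.png
side0.png
t1.png
t2.png
t3.png
w1.png
w2.png
w3.png
w_193.png
```

Call:
servo_tool(increments=[{"slide": [55, 0, 0], "dr": [0, 0, -0.14], "jaw": 0.6}, {"slide": [55, 0, 0], "dr": [0, 0, -0.28], "jaw": 0.6}, {"slide": [55, 0, 0], "dr": [0, 0, -0.42], "jaw": 0.6}, {"slide": [55, 0, 0], "dr": [0, 0, -0.56], "jaw": 0.6}, {"slide": [55, 0, 0], "dr": [0, 0, -0.7], "jaw": 0.6}, {"slide": [55, 0, 0], "dr": [0, 0, -0.84], "jaw": 0.6}, {"slide": [55, 0, 0], "dr": [0, 0, -0.98], "jaw": 0.6}, {"slide": [55, 0, 0], "dr": [0, 0, -1.12], "jaw": 0.6}, {"slide": [55, 0, 0], "dr": [0, 0, -1.26], "jaw": 0.6}, {"slide": [55, 0, 0], "dr": [0, 0, -1.4], "jaw": 0.6}, {"slide": [55, 0, 0], "dr": [0, 0, -1.54], "jaw": 0.6}, {"slide": [55, 0, 0], "dr": [0, 0, -1.68], "jaw": 0.6}, {"slide": [55, 0, 0], "dr": [0, 0, -1.82], "jaw": 0.6}, {"slide": [55, 0, 0], "dr": [0, 0, -1.96], "jaw": 0.6}, {"slide": [55, 0, 0], "dr": [0, 0, -2.1], "jaw": 0.6}, {"slide": [55, 0, 0], "dr": [0, 0, -2.24], "jaw": 0.6}, {"slide": [55, 0, 0], "dr": [0, 0, -2.356], "jaw": 0.6}, {"slide": [55, 0, 0], "dr": [0, 0, -2.356], "jaw": 0.6}, {"slide": [55, 0, 0], "dr": [0, 0, -2.356], "jaw": 0.6}, {"slide": [55, 0, 0], "dr": [0, 0, -2.356], "jaw": 0.6}])

```text
t: 21.4
tool_pos: [0.666, 0.0515, 0.3795]
orientation: [-1.202, -2.902, 0.0]
force: [-0.6, 0.2, 0.6]
opening: 0.0372
gripper_force: 0.0
```

```bash
python3 - <<'E'
from h import *
s=read_state(); R=cv2.Rodrigues(s['orientation'])[0]; print(s['t'],s['tool_pos'],s['q'].round(2)); print(R.round(4))
c,a=np.array([.644,.0628]),R
print('slide to pin',R.T@(np.array([.6662,.051,.285])-s['tool_pos'])*1000)
p0=np.array([.6662,.051])
for f in np.linspace(2.06,3.14,10):
    p=c+.0252*np.array([np.sin(f),np.cos(f)])-p0; print(round(f,2),(R.T@np.r_[p,0]*1000).round(1))
for n in('side','scene'):
    im,d,W=grab(n); x,y,z=[W[...,i] for i in range(3)]; i=im.astype(int);r,g,b=[i[...,k] for k in range(3)]
    m=(r<70)&(g<70)&(b<70)&(x>.62)&(x<.70)&(y>0.01)&(y<.1)&(z>.11)&(z<.134)
    print(n,m.sum(),np.median(W[m],0) if m.any() else '')
E
```

```text
21.4 [0.66601845 0.05153741 0.37946792] [ 0.    0.32  1.31 -0.    1.51 -0.78]
[[-7.070e-01  7.072e-01 -2.000e-04]
 [ 7.072e-01  7.070e-01 -0.000e+00]
 [ 1.000e-04 -2.000e-04 -1.000e+00]]
slide to pin [-0.52197293 -0.2346105  94.46789298]
2.06 [-0.1  0.  -0. ]
2.18 [-0.8 -2.9  0. ]
2.3 [-1.1 -5.9  0. ]
2.42 [-1.1 -9.   0. ]
2.54 [ -0.7 -12.    0. ]
2.66 [ -0.  -14.9   0. ]
2.78 [  1.1 -17.7   0. ]
2.9 [  2.5 -20.4   0. ]
3.02 [  4.2 -22.9   0. ]
3.14 [  6.2 -25.1   0. ]
side 7 [0.66826871 0.04441461 0.12188325]
scene 33 [0.67224625 0.05264272 0.12540211]
```

Call:
servo_tool(increments=[{"slide": [-0.5, 0, 35], "dr": [0, 0, 0], "jaw": 0.6}, {"slide": [-0.5, 0, 60], "dr": [0, 0, 0], "jaw": 0.6}, {"slide": [-0.5, 0, 80], "dr": [0, 0, 0], "jaw": 0.6}, {"slide": [-0.5, 0, 94], "dr": [0, 0, 0], "jaw": 0.6}, {"slide": [-0.5, 0, 94], "dr": [0, 0, 0], "jaw": 0.6}, {"slide": [-0.5, 0, 94], "dr": [0, 0, 0], "jaw": 1}, {"slide": [-0.5, 0, 94], "dr": [0, 0, 0], "jaw": 1}, {"slide": [-0.5, 0, 94], "dr": [0, 0, 0], "jaw": 1}, {"slide": [-0.5, 0, 94], "dr": [0, 0, 0], "jaw": 1}, {"slide": [-0.5, 0, 94], "dr": [0, 0, 0], "jaw": 1}], force=25)

```text
t: 22.5
tool_pos: [0.6665, 0.0512, 0.2871]
orientation: [1.198, 2.902, 0.001]
force: [-0.3, 0.4, 4.0]
opening: 0.0117
gripper_force: 25.0
```

Call:
servo_tool(increments=[{"slide": [-0.4, -1.5, 0], "dr": [0, 0, 0.03], "jaw": 1}, {"slide": [-0.8, -2.9, 0], "dr": [0, 0, 0.06], "jaw": 1}, {"slide": [-1, -4.4, 0], "dr": [0, 0, 0.09], "jaw": 1}, {"slide": [-1.1, -5.9, 0], "dr": [0, 0, 0.12], "jaw": 1}, {"slide": [-1.1, -7.5, 0], "dr": [0, 0, 0.15], "jaw": 1}, {"slide": [-1.1, -9, 0], "dr": [0, 0, 0.18], "jaw": 1}, {"slide": [-0.9, -10.5, 0], "dr": [0, 0, 0.21], "jaw": 1}, {"slide": [-0.7, -12, 0], "dr": [0, 0, 0.24], "jaw": 1}, {"slide": [-0.4, -13.5, 0], "dr": [0, 0, 0.27], "jaw": 1}, {"slide": [0, -14.9, 0], "dr": [0, 0, 0.3], "jaw": 1}, {"slide": [0, -14.9, 0], "dr": [0, 0, 0.3], "jaw": 1}])

```text
t: 23.6
tool_pos: [0.6571, 0.0404, 0.2871]
orientation: [1.62, 2.685, 0.005]
force: [10.5, 0.2, -0.4]
opening: 0.0116
gripper_force: 25.0
```

Call:
servo_tool(increments=[{"slide": [0.1, -1.5, 0], "dr": [0, 0, 0.02], "jaw": 1}, {"slide": [0.2, -3, 0], "dr": [0, 0, 0.04], "jaw": 1}, {"slide": [0.5, -4.5, 0], "dr": [0, 0, 0.06], "jaw": 1}, {"slide": [0.8, -6, 0], "dr": [0, 0, 0.08], "jaw": 1}, {"slide": [1.2, -7.5, 0], "dr": [0, 0, 0.1], "jaw": 1}, {"slide": [1.7, -8.9, 0], "dr": [0, 0, 0.12], "jaw": 1}, {"slide": [2.3, -10.3, 0], "dr": [0, 0, 0.14], "jaw": 1}, {"slide": [2.9, -11.6, 0], "dr": [0, 0, 0.15], "jaw": 1}, {"slide": [3.7, -13, 0], "dr": [0, 0, 0.15], "jaw": 1}, {"slide": [4.4, -14.5, 0], "dr": [0, 0, 0.15], "jaw": 1}, {"slide": [4.4, -14.5, 0], "dr": [0, 0, 0.15], "jaw": 1}, {"slide": [4.4, -14.5, 0], "dr": [0, 0, 0.15], "jaw": 1}])

```text
t: 24.8
tool_pos: [0.6433, 0.036, 0.2872]
orientation: [1.814, 2.553, 0.006]
force: [19.1, -6.7, -5.5]
opening: 0.0116
gripper_force: 25.0
```

```bash
python3 - <<'E'
from h import *
s=read_state(); R=cv2.Rodrigues(s['orientation'])[0]; print(s['t'],s['tool_pos'],s['opening'],s['force']); g=s['tool_pos']+R[:,2]*.167; print(g, g[:2]-[.644,.0628], np.arctan2(g[0]-.644,g[1]-.0628))
E
```

```text
24.8 [0.64330505 0.03598785 0.28724347] 0.0115989089262236 [19.14347181 -6.68650202 -5.53925853]
[0.64498763 0.03554444 0.12025254] [ 0.00098763 -0.02725556] 3.1053725742783778
```

Call:
servo_tool(increments=[{"slide": [-1, 2.5, 0], "dr": [0, 0, 0], "jaw": 1}, {"slide": [-1, 2.5, 0], "dr": [0, 0, 0], "jaw": 0.72}, {"slide": [-1, 2.5, 0], "dr": [0, 0, 0], "jaw": 0.72}, {"slide": [-1, 2.5, 0], "dr": [0, 0, 0], "jaw": 0.72}, {"slide": [-1, 2.5, 0], "dr": [0, 0, 0], "jaw": 0.72}, {"slide": [-1, 2.5, -20], "dr": [0, 0, 0], "jaw": 0.72}, {"slide": [-1, 2.5, -60], "dr": [0, 0, 0], "jaw": 0.72}, {"slide": [-1, 2.5, -95], "dr": [0, 0, 0], "jaw": 0.72}, {"slide": [-1, 2.5, -120], "dr": [0, 0, 0], "jaw": 0.72}, {"slide": [-1, 2.5, -120], "dr": [0, 0, 0], "jaw": 0.72}])

```text
t: 25.8
tool_pos: [0.6442, 0.0378, 0.4112]
orientation: [1.812, 2.558, 0.007]
force: [-0.1, -0.3, 0.5]
opening: 0.0263
gripper_force: 0.0
```

```bash
python3 pin.py; python3 look.py; python3 - <<'E'
from h import *
for n in('side','scene'):
    im,d,W=grab(n); x,y,z=[W[...,i] for i in range(3)]
    P=W[(x>.62)&(x<.70)&(y>0.01)&(y<.11)&(z>.1)&(z<.135)]
    print(n,len(P),np.median(P,0) if len(P) else '')
    F=W[(x>.50)&(x<.585)&(y>-.07)&(y<.13)&(z>.06)&(z<.11)]
    print(len(F),np.linalg.lstsq(np.c_[F[:,:2],np.ones(len(F))],F[:,2],rcond=None)[0])
E
```

```text
25.8 [0.64424746 0.0378423  0.4112186 ] 0.026295637109993976 [1.81213267 2.55816232 0.00721838] [-0.07220827 -0.3001768   0.46698138]
pin top 158 [0.64426667 0.03868784 0.12916512] ((644.5596923828125, 37.87085723876953), 5.974485397338867)
brass ((645.8699340820312, 63.381858825683594), 35.45463562011719) [0.61054145 0.03022476 0.08401572] [0.67734371 0.09630897 0.09186381]
25.85 [0.64383045 0.03780349 0.40823826] 0.025930878073156104 [-0.10904893  0.99314871  0.40104125] yaw 19.37291222469113
side floor 527 [ 0.5465 -0.0764  0.0063] ((544.4716796875, -110.85008239746094), (119.81495666503906, 158.4769744873047), 89.56314086914062)
side rim 319 [ 0.5418 -0.1004  0.0295] ((543.4849853515625, -109.40652465820312), (141.70957946777344, 122.65804290771484), 0.05700726807117462)
side back 140 [ 0.5466 -0.1665  0.0493] ((544.17333984375, -166.35926818847656), (139.64804077148438, 12.935505867004395), 0.5181376338005066)
side lug 108 [ 0.5431 -0.1678  0.0908] ((543.9300537109375, -164.61181640625), (44.55525207519531, 17.72871208190918), 0.9160628318786621)
scene floor 329 [ 0.5592 -0.1314  0.006 ] ((543.9454956054688, -108.60736846923828), (138.37249755859375, 99.70875549316406), 0.44807949662208557)
scene rim 225 [ 0.6076 -0.1281  0.0295] ((543.3848266601562, -102.9404525756836), (144.3632049560547, 111.42903900146484), 0.11338147521018982)
scene back 93 [ 0.5692 -0.1603  0.0489] ((542.91357421875, -160.23805236816406), (145.2100372314453, 11.110814094543457), 0.2673313021659851)
scene lug 89 [ 0.5458 -0.1595  0.0907] ((545.2374267578125, -160.73605346679688), (44.24545669555664, 16.561847686767578), 0.24583159387111664)
side 42 [0.64640634 0.03213403 0.11892291]
1330 [0.00018931 0.00057604 0.0855688 ]
scene 60 [0.64963153 0.03987201 0.11940564]
1324 [0.00118244 0.00220182 0.08484319]
```

```bash
python3 - <<'E'
from h import *
b,_,_=grab('scene'); save('f.png',cv2.resize(b[160:290,230:400],None,fx=4.5,fy=4.5))
E
```

```text
(no output)
```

View pics/f.png

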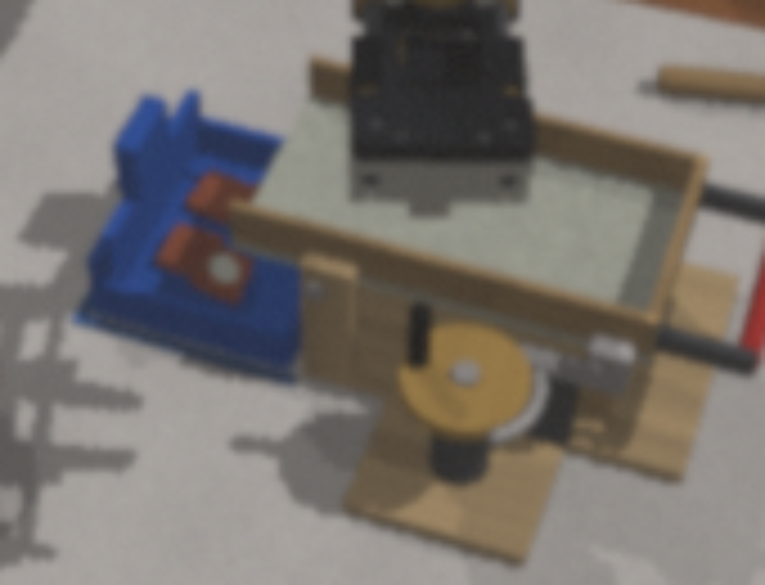

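The tray is down and empty, the cam pin at (418,335) has come round to its stop, and the tiles lie inside the box at (215,195), (190,250) and (225,270). The fourth is hidden under the lip. The arm is clear of everything.

```bash
python3 -c "
from plant import *
print(close_job())"
```

```text
the job is handed in; nothing more can be done
None
```

I handed the job in without getting a verdict back: the box is square in its bay, the tray was lowered gently to level and the cam turned to about 3.12 rad, with three tiles seen in the box and the fourth not seen, presumed hidden under the lip since the tray is empty.

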